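# Pop the big marble and trap it

### The job

Press the brass key behind the largest marble of the birch rack with one fingertip, so that the spring pops it over its gate, and stop it in its lane with the other finger before it rolls out of the open mouth; touch and block it only, never lift it. Leave the other two marbles parked with their keys up, and the other things where they stand. The program finishes while holding: the finger is still against the marble, keeping it at rest in the lane beyond the gate.

Things in the scene. Friction and masses are not known exactly. Their poses are not given: they have to be found in the camera images.
- rack: Varnished birch rack, 185 x 146 mm, fixed. Origin on the shelf surface; x along the lanes, uphill; y across; z up. Three open-topped lanes at y = +44, 0, -44 mm, 34 mm wide inside, walls 10 mm thick and 10 mm high above the floor. Lane floor height is 30 mm + 0.176 x, x = +19 to -80 mm, falling to an open mouth at the -x end. Ledge 24 mm high with three graded holes at x = 58 to 105 mm.
- mouth (a point): Open mouth of the middle lane: centre of its floor edge, rack (-80, 0, 16) mm. The other lanes end alike 44 mm to either side. A marble that rolls past here drops on to the shelf and is lost.
- pusher (a point): Middle lane: front of the cocked spring pusher, rack x = +15 mm, about the same in all lanes. A brass plate 4 mm thick, 24 mm wide, its top about 53 mm above the shelf, standing between key and marble; a spring of 0.5 N drives it up to 18 mm down the lane when the gate drops, kicking the marble off at a few tenths of a m/s.
- gate (a point): Middle lane: top of the brass gate plate, rack (-17.5, 0, 40) mm at rest, the same in all lanes. 4 mm thick, 31 mm wide, 13 mm above the lane floor; it holds back the parked marble and is one piece with the lane's key, so it sinks flush with the floor when the key is fully pressed. The marble pops over it from about half travel.
- marble_large: The largest of three copper-veined stone marbles: ball of 30 mm diameter, about 36 g. Origin: its centre (axes turn as it rolls). Parked in any of the three lanes, centre at rack x about 0, 45 mm above the shelf. Once popped it rolls down the lane; a fingertip standing in the lane stops it, and its weight (0.06 N down the slope) keeps it leaning on the finger.
- marble_medium: Copper-veined marble of 26 mm diameter, about 23 g, parked in another lane. Origin: its centre.
- marble_small: Copper-veined marble of 22 mm diameter, about 14 g, parked in another lane. Origin: its centre.
- key0_top (a point): Centre of the top of the flat brass key behind the marble of the lane at rack y = +44 mm. The top is 30 mm (along the lane) x 26 mm, 41 mm above the shelf when up and 28 mm when fully pressed; it moves straight down. At rest this point is at rack x = +35.5 mm.
- key0 (a joint): Travel of that key in m: 0 up, 0.013 fully pressed. Spring: 1.6 N to start, 4.2 N at the bottom stop, springs back by itself. The gate of that lane sinks with it.
- key1_top (a point): Centre of the top of the flat brass key behind the marble of the lane at rack y = +0 mm. The top is 30 mm (along the lane) x 26 mm, 41 mm above the shelf when up and 28 mm when fully pressed; it moves straight down. At rest this point is at rack x = +35.5 mm.
- key1 (a joint): Travel of that key in m: 0 up, 0.013 fully pressed. Spring: 1.6 N to start, 4.2 N at the bottom stop, springs back by itself. The gate of that lane sinks with it.
- key2_top (a point): Centre of the top of the flat brass key behind the marble of the lane at rack y = -44 mm. The top is 30 mm (along the lane) x 26 mm, 41 mm above the shelf when up and 28 mm when fully pressed; it moves straight down. At rest this point is at rack x = +35.5 mm.
- key2 (a joint): Travel of that key in m: 0 up, 0.013 fully pressed. Spring: 1.6 N to start, 4.2 N at the bottom stop, springs back by itself. The gate of that lane sinks with it.
- sieve: Brass sieve ring, 54 mm across, 16 mm high, lying beside the rack on its +y side. Origin: centre of underside. Bystander.
- brush: Dusting brush, 150 mm long, lying along the rack on its -y side. Origin: its middle, underside. Bystander.
- bottle: Indigo glass bottle, 68 mm across, 200 mm high, to the left of the rack. Origin: centre of underside. Bystander.
- mug: Glazed mustard mug, 82 mm across, 92 mm high, to the right of the rack. Origin: centre of underside. Bystander.
- bookend: Cast iron wedge-shaped bookend, 100 x 90 mm foot, 110 mm high, behind the rack. Origin: centre of underside. Bystander.
- loupe: Black loupe, 40 mm across, 34 mm high, to the left of the rack. Origin: centre of underside. Bystander.
- dish: White shallow dish, 100 mm across, 30 mm high, to the right of the rack. Origin: centre of underside. Bystander.

How it is judged:
By the outcome, as a careful person would: the job done as asked, in the order asked, and still so for the second after the job is handed in, while the arm keeps its last pose, push and grip.
It also fails if it takes over 32 s, if anything falls off the work surface, if the arm or the gripper's body presses on something with over 40 N, if the wrist force passes 120 N, or if a joint passes its speed limit or range.

### The arm

A 6-joint arm with a two-finger parallel gripper is mounted at the origin on the work surface. World frame = base frame: x ahead of the robot, y to its left, z up, the work surface at z = 0. Lengths are in m, angles in degrees, forces in N, time in s.
With the tool pointing down it reaches from about 0.325 to 0.85 m from the base axis. Payload 15.5 kg.
Tool frame: the origin (TCP) lies between the finger pads; the fingertips stand 19 mm ahead of it and the grasp point (between the pads) is the TCP (ctrl.tip_reach is the distance from the TCP to the fingertips, in m); z points along the fingers, y is the line along which they close (so a half turn about z gives the same grasp; the last joint's range is limited). The gripper opens to 91 mm and grips with 3 to 60 N. Pads are 32 mm wide; open, the fingers measure 118 mm over their backs; the gripper's body (76 mm by 178 mm) begins 60 mm behind the grasp point.
Start: joints at [63.971, 28.281, 77.091, -0, 74.628, -5.472], TCP at [0.219, 0.585, 0.233] pointing down, gripper open.
Joint ranges: [-166.48, 166.48], [-47.26, 123.95], [12.59, 153.08], [-70.14, 250.14], [6.76, 159.57], [-176.63, 176.63]. Speed limits (degrees/s): [108.29, 108.29, 147.25, 172.46, 172.46, 172.46].

### API

Orientations are given as a 3x3 rotation matrix whose columns are the frame's x, y, z axes.
In Python, from bench import ctrl gives the robot as it stands. Calls block until the motion is done:
- ctrl.goto(position, orientation): joint-space move of the TCP to a pose.
- ctrl.move_l(position, vel=0.15, ori=None, contact_N=None): straight line of the TCP; ori=None keeps the orientation; vel is the mean speed in m/s. With contact_N (N) it stops when the force on the tool has changed by that much, and returns True; else False.
- ctrl.movej(angles): joint-space move.
- ctrl.command_gripper(opening): opening from 0.0 (shut) to 1.0 (fully open); the grip force is fixed at half the most; returns when the fingers have stopped.
- ctrl.sleep(seconds).
- ctrl.ik(position, orientation): joint angles nearest the present ones, or None.
- ctrl.read_camera(name): name is "side" or "top"; returns the picture (400x640x3 uint8, blue, green, red); there is no depth.
- ctrl.camera_params(name): a dict with "fx", "fy", "cx", "cy" (pixels), "D" ([k1, k2, p1, p2, k3] as OpenCV has them; the pictures are not rectified), "pose" (4x4, takes a point from camera to world coordinates). Camera axes: x right, y up, looking along -z (the intrinsics and any distortion apply to the point x, -y, -z); pixel columns grow to the right and rows downward; lengths in m; the calibration is good to about 2 mm. A picture is of the moment at which its call begins. camera_params takes no time and is no camera call.
A pose or a line that the arm cannot do raises ctrl.MotionError and nothing moves.
- ctrl.sign_off(): hands the job in; it is judged then, once.
Trained networks look in the newest picture that a camera, given by its name, has taken for a name from the list of things; names that differ only in an ending like _2 or _b are one class to them, and where a whole thing is asked for, a point or a joint stands for the part that bears it (a point fixed in the world has none). Each returns a list of dicts, best first, with "score" (0 to 1); they miss things now and then, are a little off and sometimes report something else, mostly with a low value. They report only what shows in the picture. A call takes as long as a camera call.
- ctrl.find_in(camera, query): "bbox" ([centre column, centre row, width, height] in pixels, round what is visible of it).
Readings, each from a call of its own:
- ctrl.read_t(): time.
- ctrl.read_q(): joint angles.
- ctrl.read_dq(): joint speeds.
- ctrl.read_effort(): joint torques, N m.
- ctrl.read_tool_pos(): TCP position.
- ctrl.read_eef_rot(): TCP orientation.
- ctrl.read_contact_force(): force on the tool from outside, world axes, zero at the start.
- ctrl.read_wrist_torque(): the same for the moment, N m.
- ctrl.read_grip_width(): opening from 0.0 (shut) to 1.0 (fully open).
- ctrl.read_grasp_force(): force on a finger pad.
Only numpy, scipy, OpenCV 4.12 (cv2) and the standard library are available. Lean on these libraries where they do the work, as an engineer would, in place of code of your own. Each camera call takes 0.05 s, during which the arm holds its last target. There are 200 camera calls.

## Working session

There is one attempt and no reset: what is moved stays moved. The work goes in short steps, each a Python script; the robot and the scene stay as the last script left them, time stands still between calls to the robot, and variables do not carry over. Pictures are saved under pics/ and viewed, at most 10 in all, crops included, and the job is handed in when it is done.

```bash
mkdir -p pics; ls; python3 - <<'E'
from bench import ctrl
import cv2,numpy as np
for n in("top","side"):
    cv2.imwrite(f"pics/{n}0.png",ctrl.read_camera(n)); p=ctrl.camera_params(n); print(n,{k:np.round(v,4).tolist() for k,v in p.items()})
    for q in("rack","marble_large","marble_medium","marble_small","key0_top","bottle","mug","bookend"):
        print(q,[(round(d["score"],2),np.round(d["bbox"],1).tolist()) for d in ctrl.find_in(n,q)[:4]])
print(ctrl.tip_reach,ctrl.read_t(),ctrl.read_eef_rot())
E
```

```text
bench.py
pics
top {'fx': 411.2274, 'fy': 411.2274, 'cx': 315.2689, 'cy': 197.0544, 'D': [-0.0856, 0.0, 0.0, 0.0, 0.0], 'pose': [[-0.0113, 0.9938, -0.1102, 0.4486], [-0.9999, -0.0112, 0.0015, -0.0077], [0.0003, 0.1102, 0.9939, 1.3696], [0.0, 0.0, 0.0, 1.0]]}
rack [(0.79, [294.9, 210.9, 59.1, 59.7])]
marble_large [(0.57, [309.8, 219.9, 7.0, 11.0])]
marble_medium [(0.58, [296.1, 216.7, 3.5, 11.5]), (0.42, [440.5, 176.2, 31.7, 41.7]), (0.4, [297.0, 205.9, 4.7, 11.1])]
marble_small [(0.4, [294.5, 216.1, 6.3, 7.1])]
key0_top [(0.57, [283.9, 201.9, 9.1, 12.0]), (0.5, [198.2, 176.8, 31.2, 27.3])]
bottle [(0.92, [198.2, 175.0, 29.5, 26.6])]
mug [(0.77, [439.1, 175.9, 29.0, 36.3])]
bookend [(0.57, [299.1, 139.2, 27.6, 39.0]), (0.57, [310.9, 209.2, 11.4, 6.9])]
side {'fx': 374.6138, 'fy': 374.6138, 'cx': 312.7097, 'cy': 197.6222, 'D': [-0.0026, 0.0, 0.0, 0.0, 0.0], 'pose': [[-0.9909, 0.087, -0.1028, 0.4934], [-0.1345, -0.6752, 0.7252, 0.8025], [-0.0063, 0.7325, 0.6808, 0.8097], [0.0, 0.0, 0.0, 1.0]]}
rack [(0.73, [329.4, 226.1, 75.4, 51.8])]
marble_large [(0.2, [324.3, 229.3, 29.0, 18.5])]
marble_medium [(0.71, [328.6, 227.3, 76.6, 53.4])]
marble_small [(0.49, [333.9, 226.1, 4.2, 9.9])]
key0_top [(0.44, [324.7, 229.6, 23.6, 10.1])]
bottle [(0.91, [264.1, 296.6, 32.3, 70.2])]
mug [(0.73, [377.9, 329.9, 15.8, 24.4]), (0.67, [316.2, 125.7, 34.4, 34.5])]
bookend [(0.91, [251.4, 203.9, 40.8, 45.7])]
0.019 0.9 [[-9.36336696e-01  3.51103389e-01  4.13736244e-05]
 [ 3.51103389e-01  9.36336697e-01  2.40924998e-06]
 [-3.78937470e-05  1.67822889e-05 -9.99999999e-01]]
```

```bash
python3 - <<'E'
import cv2,numpy as np
t=cv2.imread("pics/top0.png"); s=cv2.imread("pics/side0.png")
cv2.imwrite("pics/tc.png",cv2.resize(t[165:255,240:360],None,fx=6.6,fy=6.6,interpolation=cv2.INTER_CUBIC))
cv2.imwrite("pics/sc.png",cv2.resize(s[185:275,270:390],None,fx=6.6,fy=6.6,interpolation=cv2.INTER_CUBIC))
E
```

```text
(no output)
```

View pics/top0.png

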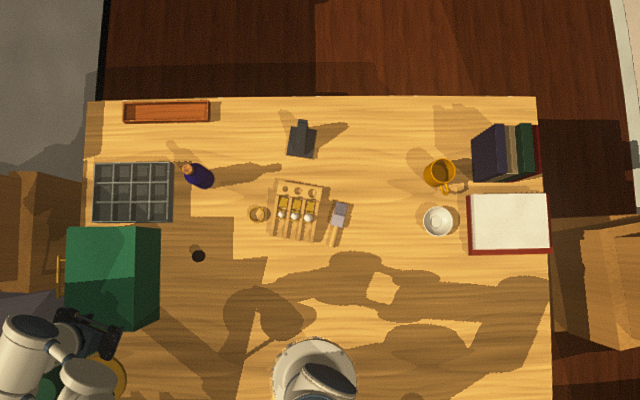

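View pics/tc.png

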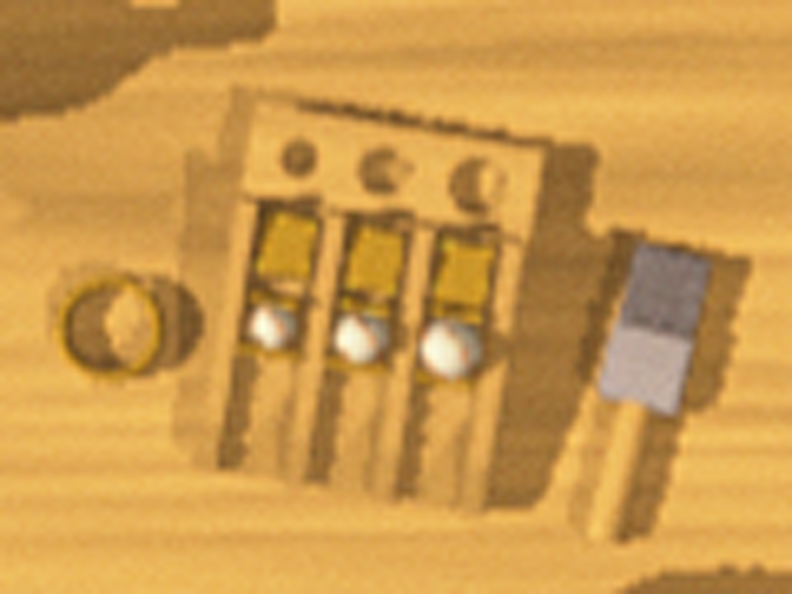

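View pics/sc.png

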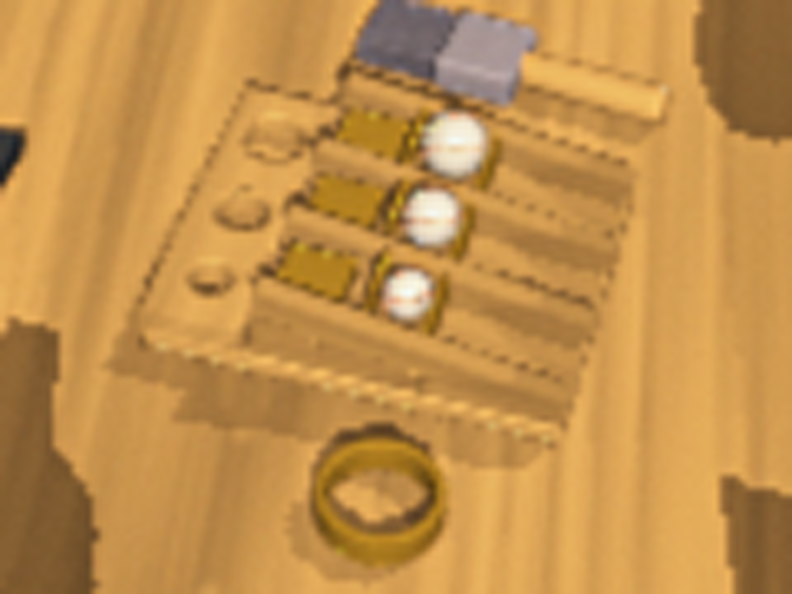

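The marbles show as pale balls in both crops. The largest is in the -y lane (key2), at about (450,350) in the top crop and (455,145) in the side crop. Keys, rack corners and ledge are all visible, so I'll fit the rack pose to these points.

```bash
cat > h.py <<'E'
import numpy as np,cv2
from bench import ctrl
from scipy.optimize import least_squares
def project(n,P):
    p=ctrl.camera_params(n); T=np.linalg.inv(p["pose"]); X=np.asarray(P)@T[:3,:3].T+T[:3,3]
    X=X*[1,-1,-1]; K=np.array([[p["fx"],0,p["cx"]],[0,p["fy"],p["cy"]],[0,0,1.]])
    return cv2.projectPoints(X.reshape(-1,1,3),np.zeros(3),np.zeros(3),K,np.array(p["D"]))[0].reshape(-1,2)
def rack(v,P):
    c,s=np.cos(v[2]),np.sin(v[2]); return np.asarray(P)/1e3@np.array([[c,-s,0],[s,c,0],[0,0,1]]).T+[v[0],v[1],0]
R=np.array([[105,73,24],[105,-73,24],[0,44,41],[0,0,43],[0,-44,45],[35.5,44,41],[35.5,0,41],[35.5,-44,41],[-80,73,26],[-80,-73,26]],float)
obs={"top":[[248,100],[548,145],[272,328],[361,338],[450,350],[288,247],[374,262],[465,272],[220,465],[490,510]],
"side":[[145,340],[250,85],[408,293],[432,217],[455,145],[316,269],[345,198],[372,133],[560,432],[632,160]]}
off={"top":[240,165],"side":[270,185]}
px={n:(np.array(o)+.5)/6.6-.5+off[n] for n,o in obs.items()}
def fit(cams=("top","side")):
    f=lambda v:np.concatenate([(project(n,rack(v,R))-px[n]).ravel() for n in cams])
    return least_squares(f,[.45,.04,-.12],loss="soft_l1"),f
E
python3 - <<'E'
from h import *
np.set_printoptions(precision=2,suppress=True)
for c in(("top",),("side",),("top","side")):
    r,f=fit(c); print(c,r.x[:2]*1e3,np.degrees(r.x[2])); print(f(r.x).reshape(-1,10,2).tolist() if 0 else f(r.x).reshape(len(c),-1))
E
```

```text
('top',) [538.77  57.05] -8.554139645023975
[[ 0.65  1.02 -1.09  0.21  0.61 -1.32  0.53 -1.01  0.52 -0.99 -0.22  0.15
   0.15 -0.27 -0.21  0.08 -3.5   1.28 -0.04  0.7 ]]
('side',) [537.46  59.28] -9.432412704640498
[[-0.44 -3.97 -0.44  0.68 -1.27 -0.24 -0.82 -0.18 -0.45 -0.12  0.37  0.66
   0.36  0.61  0.4   0.25  1.43 -3.51  1.09  1.11]]
('top', 'side') [538.04  57.84] -8.900934280188375
[[ 0.62  1.14 -1.16  0.59  0.37 -1.18  0.29 -0.78  0.26 -0.68 -0.39  0.3
  -0.03 -0.03 -0.4   0.4  -3.87  1.35 -0.45  1.04]
 [-0.44 -4.07 -0.86  0.52 -1.28 -0.61 -0.98 -0.56 -0.74 -0.5   0.33  0.37
   0.18  0.31  0.09 -0.06  1.54 -4.09  0.73  0.54]]
```

```bash
cat >> h.py <<'E'
keep=[1,5,6,7,9]
R=R[keep]; px={n:p[keep] for n,p in px.items()}
rx=lambda a:np.array([[1,0,0],[0,np.cos(a),-np.sin(a)],[0,np.sin(a),np.cos(a)]])
ry=lambda a:np.array([[np.cos(a),0,np.sin(a)],[0,1,0],[-np.sin(a),0,np.cos(a)]])
def pose(v,tip,lane=-44,gap=84.6,lean=35,pitch=3.5,dy=-5,xk=26,flip=1):
    """key-finger inner bottom corner at rack (xk, lane+dy, tip) mm"""
    c,s=np.cos(v[2]),np.sin(v[2]); W=np.array([[c,-s,0],[s,c,0],[0,0,1]])
    # untilted: tool z down, tool y along +rack x, then lean body to -y, pitch -x side down
    T0=np.array([[0,1,0],[1,0,0],[0,0,-1.]]).T
    O=W@ry(np.radians(-pitch))@rx(np.radians(lean))@T0
    # corner in tool frame: y=+gap/2 (key), x=-16 (rack -y), z=19
    off=np.array([-16,gap/2,19.])
    P=rack(v,[xk,lane+dy,tip])-O@off/1e3
    block=P+O@(off*[1,-1,1])/1e3
    if flip<0: O=O@np.diag([-1,-1,1.])
    return P,O,block
E
python3 - <<'E'
from h import *
np.set_printoptions(precision=3,suppress=True)
for c in(("top",),("side",),("top","side")):
    r,f=fit(c); print(c,r.x[:2]*1e3,np.degrees(r.x[2])); print(f(r.x).reshape(len(c),-1))
v=r.x; np.save("v.npy",v)
for fl in(1,-1):
    for tip in(100,43,30):
        P,O,b=pose(v,tip,flip=fl); c,s=np.cos(v[2]),np.sin(v[2]); d=b-[v[0],v[1],0]
        print(fl,tip,P,O[:,2],"block rack",[(c*d[0]+s*d[1])*1e3,(-s*d[0]+c*d[1])*1e3,b[2]*1e3],ctrl.ik(P,O))
print(O,ctrl.read_grip_width())
E
```

```text
('top',) [539.47   56.304] -8.835761132270141
[[-0.732  0.126  0.07  -0.127  0.432 -0.476  0.061 -0.066  0.053  0.577]]
('side',) [538.785  56.595] -9.329762507993706
[[-0.795  0.088  0.039 -0.069  0.    -0.084  0.022 -0.41   0.633  0.395]]
('top', 'side') [539.079  56.389] -9.023406926133378
[[-0.663  0.33   0.086 -0.045  0.442 -0.35   0.065  0.104 -0.062  0.76 ]
 [-1.055  0.129  0.006 -0.067 -0.111 -0.099 -0.163 -0.44   0.434  0.214]]
1 100 [0.514 0.013 0.122] [ 0.139  0.559 -0.818] block rack [np.float64(-58.44220394648991), np.float64(-48.99999999999999), np.float64(94.83529355535111)] [-27.207  32.789 104.819  40.846  58.988 -46.104]
1 43 [0.514 0.013 0.065] [ 0.139  0.559 -0.818] block rack [np.float64(-58.44220394648991), np.float64(-48.99999999999999), np.float64(37.835293555351114)] [-27.207  38.85  106.597  44.419  53.214 -52.498]
1 30 [0.514 0.013 0.052] [ 0.139  0.559 -0.818] block rack [np.float64(-58.44220394648991), np.float64(-48.99999999999999), np.float64(24.835293555351114)] [-27.207  40.289 106.876  45.346  51.997 -54.024]
-1 100 [0.514 0.013 0.122] [ 0.139  0.559 -0.818] block rack [np.float64(-58.44220394648991), np.float64(-48.99999999999999), np.float64(94.83529355535111)] [-27.207  32.789 104.819  40.846  58.988 133.896]
-1 43 [0.514 0.013 0.065] [ 0.139  0.559 -0.818] block rack [np.float64(-58.44220394648991), np.float64(-48.99999999999999), np.float64(37.835293555351114)] [-27.207  38.85  106.597  44.419  53.214 127.502]
-1 30 [0.514 0.013 0.052] [ 0.139  0.559 -0.818] block rack [np.float64(-58.44220394648991), np.float64(-48.99999999999999), np.float64(24.835293555351114)] [-27.207  40.289 106.876  45.346  51.997 125.976]
[[-0.094 -0.986  0.139]
 [-0.815  0.157  0.559]
 [-0.573 -0.061 -0.818]] 0.9975625742979681
```

```bash
python3 - <<'E'
from h import *
v=np.load("v.npy")
P0=ctrl.read_tool_pos(); ctrl.move_l([P0[0]*.95,P0[1]*.95,.34],vel=.15)
P,O,b=pose(v,270); ctrl.goto(P,O); print(ctrl.read_t())
ctrl.command_gripper(.93); w=ctrl.read_grip_width()
P,O,b=pose(v,68,gap=w*91); ctrl.goto(P,O)
print(w,ctrl.read_t(),ctrl.read_tool_pos()-P)
ims=[]
for n in("top","side"):
    im=ctrl.read_camera(n)
    ck=rack(v,[26,-49,68])
    for q,z,col in((ck,0,(0,0,255)),(b,0,(255,0,0))): 
        u=project(n,[q])[0]; print(n,u)
    u=project(n,[b])[0].astype(int); c=im[u[1]-60:u[1]+30,u[0]-60:u[0]+60]; print(u)
    ims.append(cv2.resize(c,None,fx=4.9,fy=4.9,interpolation=cv2.INTER_CUBIC))
cv2.imwrite("pics/hov.png",cv2.resize(np.vstack(ims),(400*588//588+0,600)) if 0 else np.vstack([cv2.resize(i,(400,300)) for i in ims]))
cv2.imwrite("pics/hov_t.png",ims[0]);cv2.imwrite("pics/hov_s.png",ims[1])
E
```

```text
4.0417
0.9319219534627255 5.2 [ 0.00072253 -0.00020213  0.00087181]
top [311.10897012 208.31356086]
top [307.20506225 234.80022241]
[307 234]
side [329.54040854 197.10244908]
side [357.99884793 204.06937538]
[357 204]
```

View pics/hov_s.png

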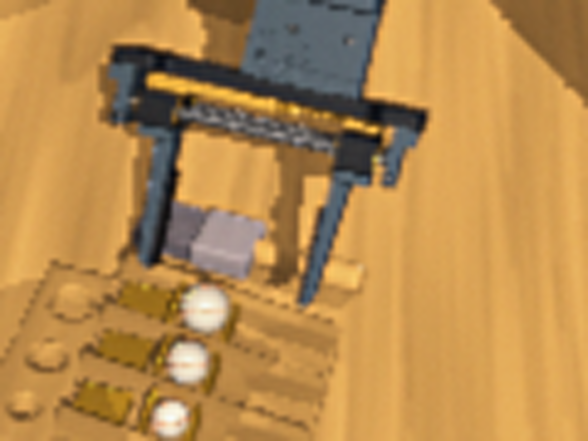

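View pics/hov_t.png

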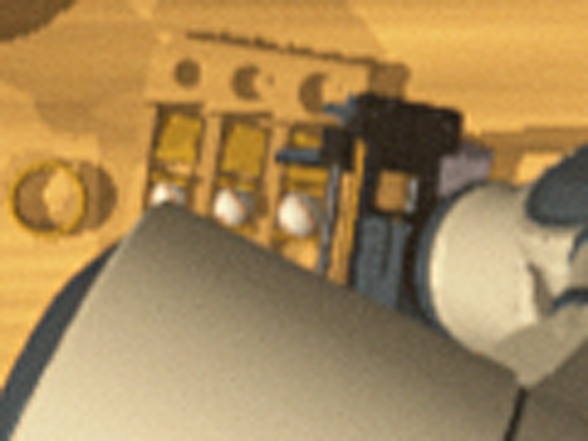

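The side view shows the fingertips at crop (160,262) and (303,303). The predictions were (162,262) and (301,296), so calibration and pose agree. The top view shows the key finger over the right-hand lane's key. Next is the press.

```bash
python3 - <<'E'
from h import *
v=np.load("v.npy"); w=ctrl.read_grip_width()
P,O,_=pose(v,45,gap=w*91); ctrl.move_l(P,vel=.05)
print(ctrl.read_t(),(ctrl.read_tool_pos()-P)*1e3,ctrl.read_contact_force())
P,O,_=pose(v,29.5,gap=w*91); ctrl.move_l(P,vel=.1)
print(ctrl.read_t(),(ctrl.read_tool_pos()-P)*1e3,ctrl.read_contact_force())
ctrl.sleep(.7)
print((ctrl.read_tool_pos()-P)*1e3,ctrl.read_contact_force(),ctrl.read_grip_width())
t=ctrl.read_camera("top"); s=ctrl.read_camera("side")
cv2.imwrite("pics/p_t.png",cv2.resize(t[165:255,240:360],None,fx=4.9,fy=4.9,interpolation=cv2.INTER_CUBIC))
cv2.imwrite("pics/p_s.png",cv2.resize(s[180:260,290:390],None,fx=7,fy=7,interpolation=cv2.INTER_CUBIC))
E
```

```text
5.9083 [-0.09314423  0.06366242 -0.18877488] [ 0.62738761 -0.24397906  0.59792242]
6.2167 [0.36441938 0.19111103 0.0615873 ] [2.47540242 2.33207043 4.70852231]
[0.24571301 0.12599435 0.17759868] [3.3502316  5.28916949 5.01702837] 0.9292227194175262
```

View pics/p_s.png

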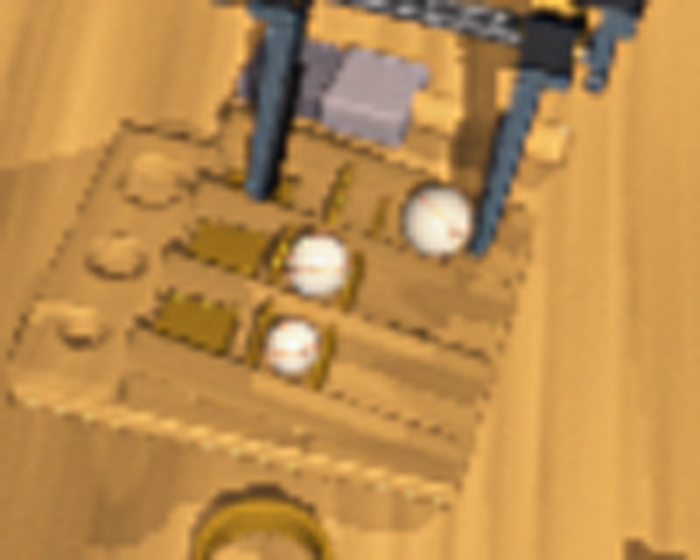

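The largest marble is at crop (438,220), past the sunken gate and resting against the lower finger at (485,245). The other two marbles are still parked with their keys up.

```bash
python3 - <<'E'
from bench import ctrl
ctrl.sleep(.5); print(ctrl.read_contact_force(),ctrl.read_dq(),ctrl.read_t()); print(ctrl.sign_off())
E
```

```text
[2.62136877 3.88584132 3.69724777] [ 0.03560834 -0.08188044  0.07976515 -0.10124738 -0.00891285 -0.05679846] 7.5167
the job is handed in; nothing more can be done
None
```

I pressed the key of the largest marble's lane (key2); the marble popped over its gate, and the other finger is holding it at rest in the lane; in the last side picture the other two marbles are still parked with keys up, and the job is handed in at about 7.5 s.

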